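Change the band saw's worn guide blocks for the spares in the tin

ROBOT

A 6-joint arm with a two-finger parallel gripper is mounted at the origin on a cart in front of the work surface, level with it; the furniture and walls round the work are solid. World frame = base frame: x ahead of the robot, y to its left, z up, the work surface at z = 0. Lengths are in m, angles in rad, forces in N, time in s.
With the tool pointing down it reaches from about 0.325 to 0.775 m from the base axis. Payload 5.5 kg.
Tool frame: the origin (TCP) lies on the centre line of the jaws, within the pads' length; the fingertips stand r.tips_ahead ahead of it and the grasp point (between the pads) lies 2 mm behind it (r.tips_ahead is the distance from the TCP to the fingertips, in m); z points along the fingers, y is the line along which they close (so a half turn about z gives the same grasp; the last joint's range is limited). The gripper opens to 85 mm and grips with 20 to 120 N. Pads are 22 mm wide; open, the fingers measure 114 mm over their backs; the gripper's body (76 mm by 85 mm) begins 54 mm behind the grasp point. The pads swing forward as they close: fully open they stand 13 mm farther back than shut.
Start: joints at [-1.16, 0.091, 1.231, -0, 1.82, -0.057], TCP at [0.271, -0.536, 0.248] pointing down, gripper open.
Joint ranges: [-2.87, 2.87], [-0.86, 2.18], [0.17, 2.46], [-1.51, 4.65], [0.06, 2.69], [-2.65, 2.65]. Speed limits (rad/s): [2.57, 2.57, 3.01, 3.14, 3.14, 3.14].

INTERFACE

Orientations are given as a unit quaternion [x, y, z, w].
In Python, from cell import r gives the robot as it stands.
- The arm moves only by the tool move_arm, never from a script. Its argument "targets" is a list that holds one entry, the list of rows, each a list of 4 numbers: the shift along the tool's x, y, z scaled (see below), then the turn about the tool's z scaled (see below). A call has exactly 8 rows; each row shifts and turns the commanded pose from where the row before left it, along the tool's axes as they then stand; what a row does not reach is not made up. The controller multiplies each number of a shift by 0.08 m and each number of a turn by 1.5 rad. A row lasts 1/10 s, in which the tool goes at most 50 mm and 8.59 degrees, less where a joint would pass 70% of its speed; a pose out of reach is approached as far as the arm can. A call with a number of a shift or a turn outside -1 to 1 is refused whole. A call with a gripper value outside its range is refused whole. "gripper" is the opening, from 0 (shut) to 1 (fully open), set as the call begins (left out, the last holds). The fingers move at their own pace and stop on an object; the grip force is fixed at half the most. Time passes only in rows, so rows that do not move let the fingers close, or fill a call up. It gives the time, the measured TCP pose, the force, the opening and the grip force at its end, in the units of the state.
- r.get_state(): the state, without advancing time (a new reading comes with each control period).
- r.camera(name): name is "scene" or "top"; returns (picture, depth): 480x640x3 uint8, red, green, blue; 480x640 float32, m along the optical axis (not along the pixel's ray), 0 where there is no reading.
- r.camera_params(name): a dict with "mtx" (3x3 intrinsics, pixels), "R" (3x3) and "t" (3): a world point X has camera coordinates R X + t. Camera axes: x right, y down, z forward; pixel columns grow to the right and rows downward; lengths in m; the calibration is good to about 2 mm. A picture is of the moment at which its call begins. camera_params takes no time and is no camera call.
- r.job_done(): hands the job in; it is judged then, once.
The state is a dict: "t": time; "joint_pos": joint angles; "qd": joint speeds; "joint_efforts": joint torques, N m; "position": TCP position; "ee_rot": TCP orientation; "ft_force": force on the tool from outside, world axes, zero at the start; "ft_torque": the same for the moment, N m; "opening": finger opening in m; "grasp_force": force on a finger pad.
Only numpy, scipy, OpenCV 4.12 (cv2) and the standard library are available. Lean on these libraries where they do the work, as an engineer would, in place of code of your own. Each camera call takes 0.05 s, during which the arm holds its last target. There are 200 camera calls.

TASK

Swap the worn guide blocks in the band saw's two guide holders for the new ones kept in the open tin; all four seats are full, so you may stand a block on any clear patch of the table meanwhile. Every block must sit upright and fully down: the new square block in the square holder, the new round block in the round holder, and each worn block in the tin tray of its own shape that the new one left. Finally shut the tin's lid.

Things in the scene. Friction and masses are not known exactly. Their poses are not given: they have to be found in the camera images.
- worn_square: worn guide block: hardwood, square 32 x 32 mm, 23 mm high, with an 8 mm wide, 4 mm deep groove along x across its top; stands in the square holder at the start. Loose, 35 to 70 g. Origin: centre of its underside, z up, x and y along its sides
- worn_round: worn thrust block: brass disc, diameter 34 mm, 23 mm high, its top dished; stands in the round holder at the start. Loose, 120 to 260 g. Origin: centre of its underside, z up
- new_square: new guide block: same hardwood, square 32 x 32 mm, 30 mm high, plain flat top; stands in the square tray of the tin at the start. Loose, 35 to 70 g. Origin: centre of its underside, z up, x and y along its sides
- new_round: new thrust block: brass disc, diameter 34 mm, 30 mm high, flat top; stands in the round tray of the tin at the start. Loose, 120 to 260 g. Origin: centre of its underside, z up
- square_holder: grey metal guide holder, fixed, 84 x 84 x 20 mm; in its top a square seat 40 x 40 mm, 8 mm deep (floor 12 mm above the origin), rim bevelled 2 mm. Screw heads 3 mm high stand 33 mm off centre at the four corners; a steel bar reaches to 93 mm along +x, a thumb screw to 62 mm along -y, both below the top. Origin: centre of its underside, on the table; z up; seat sides along x and y
- round_holder: grey metal guide holder, fixed, same body as square_holder but with a round seat, 42 mm diameter, 8 mm deep (floor 12 mm above the origin). Origin: centre of its underside, on the table; z up; bar along +x
- square_tray: light wooden tray, 112 (x) x 75 (y) x 11 mm, fixed in the tin; in its top a square recess 40 x 40 mm, 8 mm deep (floor 3 mm above the origin), rim bevelled 2 mm. Origin: centre of its underside, 2 mm above the table; axes those of the tin. From it: tin walls (36 mm high) 58 mm to -x, 59 mm to +x and 60 mm in y away from the other tray; lid hinge along y, 63 mm to +x, 35 mm up
- round_tray: light wooden tray fixed in the tin beside the square one, same block and axes, with a round recess 42 mm in diameter, 8 mm deep (floor 3 mm above the origin). Origin: centre of its underside, 2 mm above the table
- tin_lid (a joint): hinge of the lid of the fixed flat tin (134 x 203 x 39 mm; blue sheet-metal lid): 0 = shut, 1.57 = upright, 1.83 = leaning back at its stop; about 1.6 to 1.8 at the start. Light friction holds it where it is left between about 1.25 and 1.83; pushed further forward it falls shut
- tin_lid_edge (a point): middle of the lid's free edge, on its outer face, 39 mm above the table when shut, 126 mm from the hinge; x points from this edge to the hinge, y along the hinge, z out of the outer face. With the lid open it is the lid's topmost point and the outer face looks to the tin's +x side. The lid is 204 mm wide, 2 mm thick, with a 9 mm lip along this edge turned inward
Not all that is in view belongs to the job. Leave any black look-alike of the new_square alone.

How it is judged:
At the end, for the whole second after the job is handed in: Both new blocks stand in the holders of their shape and both worn blocks in the tin trays of their shape, each within 10 mm of the centre of its seat, upright within 0.12 rad, its underside no more than 3.5 mm above the seat's floor, and at rest; the tin's lid is shut to within 0.06 rad (horizontal distance between new_square and square_holder below 0.01 m and z of new_square in the frame of square_holder below 0.0155 m and angle between each of new_square, new_round, worn_square, worn_round's own z axis and vertical below 0.12 rad and horizontal distance between new_round and round_holder below 0.01 m and z of new_round in the frame of round_holder below 0.0155 m and horizontal distance between worn_square and square_tray below 0.01 m and z of worn_square in the frame of square_tray below 0.0065 m and horizontal distance between worn_round and round_tray below 0.01 m and z of worn_round in the frame of round_tray below 0.0065 m and linear speed of each of new_square, new_round, worn_square, worn_round below 0.02 m/s and value of joint tin_lid below 0.06 rad); the robot touches nothing.
It also fails if it takes over 138 s, if anything falls off the work surface, if the arm or the gripper's body presses on something with over 40 N, if the wrist force passes 120 N, or if a joint passes its speed limit or range.

## Working session

There is one attempt and no reset: what is moved stays moved. The work goes in short steps, Python scripts to look and compute and a tool call to move; the robot and the scene stay as the last step left them, time stands still between calls to the robot, and variables do not carry over. Pictures are saved under pics/ and viewed, at most 14 in all, crops included, and the job is handed in when it is done.

Besides the shell and the picture viewer there is one more tool, called after "Request:" as name(argument=value, ...) on one line, values as JSON. move_arm: Moves the arm, as the interface text tells. Shifts and turns lie within -1 to 1; 1 stands for 0.08 m of shift or 1.5 rad of turn. Its arguments: {"type":"object","properties":{"targets":{"type":"array"},"gripper":{"type":"number"}},"required":["targets"]}

```bash
ls; mkdir -p pics; python3 - <<'E'
from cell import r
import cv2,numpy as np
for n in("scene","top"):
    p,d=r.camera(n);cv2.imwrite(f"pics/{n}0.png",p[:,:,::-1]);np.save(f"pics/{n}0.npy",d)
    c=r.camera_params(n);print(n,np.round(c["mtx"],1).tolist(),np.round(c["R"],4).tolist(),np.round(c["t"],4).tolist(), np.round(-c["R"].T@c["t"],3))
print(r.get_state(),r.tips_ahead)
E
```

```text
pics
scene [[550.8, 0.0, 319.0], [0.0, 550.8, 237.0], [0.0, 0.0, 1.0]] [[-0.5711, -0.8207, 0.0161], [-0.4318, 0.2836, -0.8562], [0.6982, -0.4959, -0.5164]] [0.4021, 0.2835, 0.5944] [-0.063  0.544  0.543]
top [[521.6, 0.0, 325.1], [0.0, 521.6, 235.6], [0.0, 0.0, 1.0]] [[0.0639, -0.998, 0.0033], [-0.977, -0.0632, -0.2034], [0.2032, 0.0097, -0.9791]] [0.0551, 0.6141, 0.9943] [0.394 0.084 1.098]
{'t': 0.1, 'joint_pos': array([-1.15968535e+00,  9.17925510e-02,  1.23180568e+00, -1.38505259e-06,
        1.81982130e+00, -5.66794856e-02]), 'qd': array([-0.00035531, -0.00096717, -0.00400443, -0.00068903, -0.00047357,
       -0.00056772]), 'joint_efforts': array([ 3.11806187e-03, -4.60217571e+01, -4.19216609e+01,  1.23904174e-04,
        1.06424012e-02, -3.22548857e-06]), 'position': array([ 0.27046204, -0.53531507,  0.24723584]), 'ee_rot': array([ 9.72770619e-01,  2.31768177e-01, -1.61690554e-04, -8.99014364e-04]), 'ft_force': array([0.07505383, 0.91139884, 0.1614716 ]), 'ft_torque': array([-0.03553109,  0.00064427,  0.01958869]), 'grasp_force': 0.0, 'opening': 0.08528216331004682} 0.017
```

View pics/scene0.png

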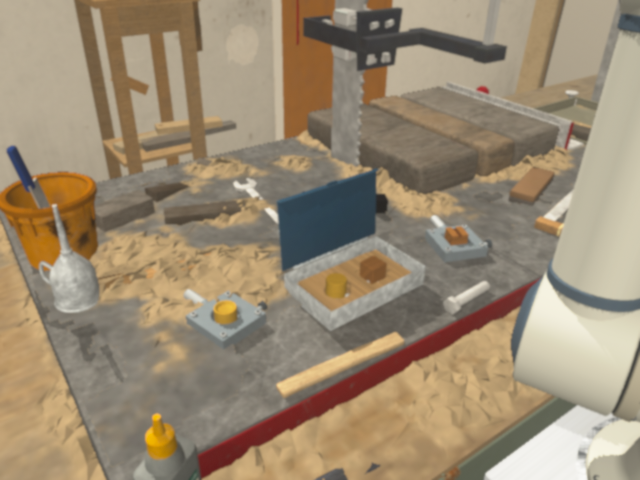

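View pics/top0.png

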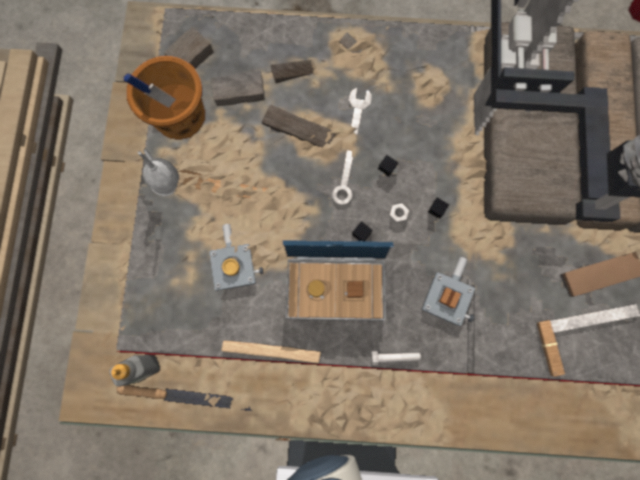

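Scene view: the tin is open with its blue lid leaning back. The new round block is at about (336,287) and the new square at (372,267). The round holder, with brass, is at (226,312), and the square holder at (457,237). In the top view these are at (316,288), (355,289), (231,267) and (450,298). The black cubes are decoys.

```bash
python3 - <<'E'
import cv2,numpy as np
a=cv2.imread("pics/top0.png");b=cv2.imread("pics/scene0.png")
A=cv2.resize(a[215:345,200:490],None,fx=2.75,fy=2.75,interpolation=cv2.INTER_CUBIC)[:,:797]
cv2.imwrite("pics/topc.png",A)
B=cv2.resize(b[165:350,180:500],None,fx=2.5,fy=2.5,interpolation=cv2.INTER_CUBIC)
cv2.imwrite("pics/scenec.png",B)
E
```

```text
(no output)
```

View pics/topc.png

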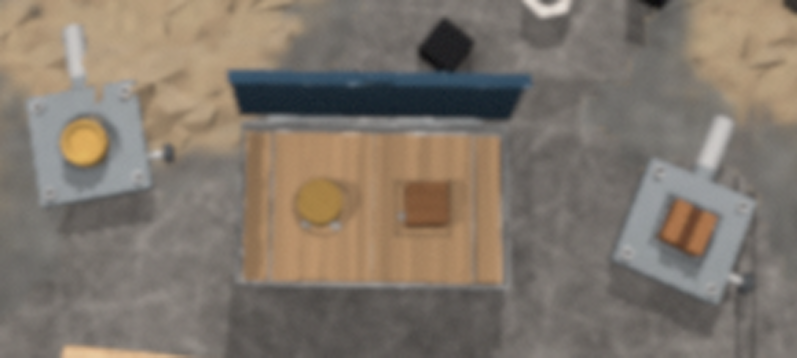

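View pics/scenec.png

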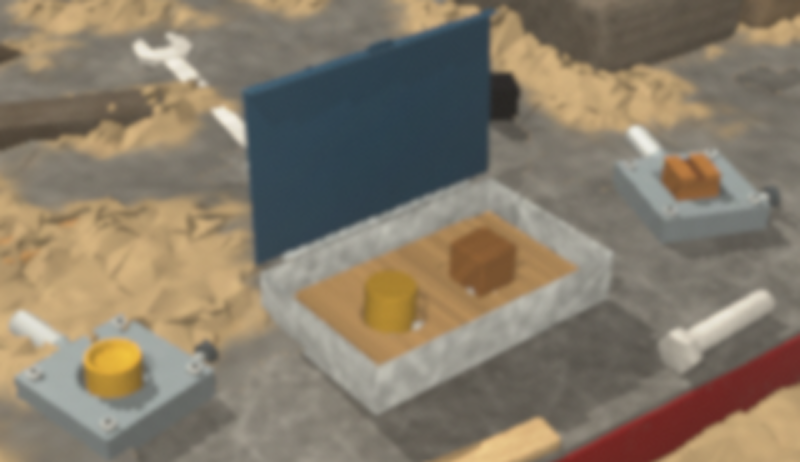

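```bash
cat > h.py <<'E'
import cv2,numpy as np
from cell import r
def cloud(n,d):
    c=r.camera_params(n);v,u=np.mgrid[0:480,0:640];K=c["mtx"]
    P=np.dstack([(u-K[0,2])/K[0,0]*d,(v-K[1,2])/K[1,1]*d,d])
    return (P-c["t"])@c["R"]
def ray(n,u,v,z):
    c=r.camera_params(n);o=-c["R"].T@c["t"];w=c["R"].T@np.linalg.inv(c["mtx"])@[u,v,1]
    return o+w*(z-o[2])/w[2]
def tri(uv1,uv2):
    L=[]
    for n,(u,v) in(("top",uv1),("scene",uv2)):
        c=r.camera_params(n);o=-c["R"].T@c["t"];w=c["R"].T@np.linalg.inv(c["mtx"])@[u,v,1];L.append((o,w/np.linalg.norm(w)))
    A=sum(np.eye(3)-np.outer(w,w) for o,w in L);b=sum((np.eye(3)-np.outer(w,w))@o for o,w in L)
    X=np.linalg.solve(A,b);return X,[np.linalg.norm((np.eye(3)-np.outer(w,w))@(X-o)) for o,w in L]
def proj(n,X):
    c=r.camera_params(n);q=c["mtx"]@(c["R"]@X+c["t"]);return q[:2]/q[2]
E
python3 - <<'E'
from h import *
boxes={"wr":((215,250,248,285),(205,292,245,330)),"nr":((302,275,332,303),(322,268,350,302)),"ns":((342,276,368,302),(355,250,390,285)),"ws":((435,282,468,314),(440,222,475,248))}
for k,bs in boxes.items():
  C=[]
  for n,(a,b,c,e) in zip(("top","scene"),bs):
    p=cv2.imread(f"pics/{n}0.png");P=cloud(n,np.load(f"pics/{n}0.npy"))
    hsv=cv2.cvtColor(p,cv2.COLOR_BGR2HSV)[b:e,a:c];Q=P[b:e,a:c]
    m=(hsv[...,1]>130)&(hsv[...,0]<30)
    zz=Q[...,2][m]
    t=m&(Q[...,2]>np.percentile(zz,97)-.006)
    lab=cv2.connectedComponentsWithStats(t.astype(np.uint8),connectivity=4);i=1+np.argmax(lab[2][1:,4]);t=lab[1]==i
    ct=max(cv2.findContours(t.astype(np.uint8),0,1)[0],key=cv2.contourArea)
    rc=cv2.minAreaRect(ct);v,u=np.nonzero(t)
    q=Q[t];mid=(q[:,:2].min(0)+q[:,:2].max(0))/2
    rw=cv2.minAreaRect((q[:,:2]*1000).astype(np.float32))
    print(k,n,"n",t.sum(),"px",np.round([u.mean()+a,v.mean()+b],1),"z pct",np.round(np.percentile(zz,[3,25,50,75,97]),4),"median top",np.round(np.median(q,0),4),"mean",np.round(q.mean(0),4),"rect mm",np.round(rw[0]),np.round(rw[1]),round(rw[2]))
    C.append([u.mean()+a,v.mean()+b])
  print("   tri",[np.round(x,4) for x in tri(*C)])
# lid and bodies
P=cloud("top",np.load("pics/top0.npy"))
for uv in((250,330),(400,330),(336,245),(290,245),(380,245),(336,240)): print(uv,np.round(P[uv[1],uv[0]],3))
E
```

```text
wr top n 134 px [230.5 266.9] z pct [0.0288 0.0315 0.0335 0.035  0.0379] median top [0.5373 0.2848 0.0343] mean [0.537  0.2845 0.0345] rect mm [537. 285.] [31. 29.] 70
wr scene n 288 px [224.8 308.4] z pct [0.0177 0.0264 0.0315 0.0331 0.0356] median top [0.537  0.2859 0.0325] mean [0.5364 0.2862 0.0327] rect mm [536. 285.] [31. 33.] 41
   tri [array([0.5376, 0.2854, 0.0314]), array([0.0003, 0.0003])]
nr top n 165 px [316.2 287.9] z pct [0.0318 0.0338 0.0353 0.0368 0.0389] median top [0.5046 0.1056 0.0358] mean [0.5045 0.1056 0.0423] rect mm [457. 103.] [128.  29.] 4
nr scene n 243 px [336.4 279.2] z pct [0.0092 0.0151 0.0271 0.0349 0.0365] median top [0.5023 0.1073 0.035 ] mean [0.5004 0.1089 0.0369] rect mm [233. 326.] [ 33. 734.] 51
   tri [array([0.5053, 0.1055, 0.0327]), array([0.0003, 0.0003])]
ns top n 191 px [354.7 288.7] z pct [0.0323 0.0344 0.0357 0.0367 0.0388] median top [0.5085 0.0272 0.0358] mean [0.5085 0.0274 0.0358] rect mm [508.  27.] [29. 29.] 4
ns scene n 253 px [373.4 262.9] z pct [0.0076 0.0158 0.0274 0.0348 0.0367] median top [0.5062 0.0283 0.0351] mean [0.5041 0.0301 0.0368] rect mm [237. 286.] [ 42. 792.] 46
   tri [array([0.5084, 0.0269, 0.0333]), array([0.0005, 0.0005])]
ws top n 86 px [445.9 295.6] z pct [0.0292 0.0324 0.0344 0.036  0.0387] median top [ 0.5068 -0.1587  0.0351] mean [ 0.5064 -0.1587  0.0352] rect mm [ 506. -159.] [14. 28.] 68
ws scene n 146 px [456.7 232.4] z pct [0.0182 0.0246 0.0308 0.0348 0.0367] median top [ 0.4995 -0.1632  0.0347] mean [ 0.5003 -0.1643  0.0343] rect mm [ 502. -165.] [29. 30.] 69
   tri [array([ 0.5035, -0.1617,  0.0339]), array([0.0041, 0.0041])]
(250, 330) [ 0.413  0.237 -0.   ]
(400, 330) [ 0.433 -0.072  0.003]
(336, 245) [0.572 0.072 0.166]
(290, 245) [0.573 0.159 0.131]
(380, 245) [ 0.578 -0.008  0.158]
(336, 240) [ 0.615  0.071 -0.003]
```

```bash
python3 - <<'E'
from h import *
def body(name,n,box,zlo,zhi,zp,col=None):
    p=cv2.imread(f"pics/{n}0.png");P=cloud(n,np.load(f"pics/{n}0.npy"));a,b,c,e=box
    hsv=cv2.cvtColor(p,cv2.COLOR_BGR2HSV);m=np.zeros((480,640),np.uint8)
    t=(P[...,2]>zlo)&(P[...,2]<zhi)
    if col: t&=col(hsv)
    m[b:e,a:c]=t[b:e,a:c]
    m=cv2.morphologyEx(m,cv2.MORPH_OPEN,np.ones((5,5)))
    ct=max(cv2.findContours(m,0,1)[0],key=cv2.contourArea)
    W=np.array([ray(n,*q[0],zp)[:2] for q in cv2.convexHull(ct)],np.float32)
    rc=cv2.minAreaRect(W*1000);print(name,n,np.round(rc[0],1),np.round(rc[1],1),round(rc[2],1))
for n,b1,b2,b3 in(("top",(195,235,270,300),(415,265,485,335),(270,255,400,330)),("scene",(175,285,275,350),(420,215,500,268),(275,225,435,335))):
    body("round_holder",n,b1,.012,.028 if n=="top" else .045,.02)
    body("square_holder",n,b2,.012,.028 if n=="top" else .045,.02)
    body("tin rim",n,b3,.025,.05,.037)
    body("tray",n,b3,.006,.05,.013,lambda h:(h[...,1]>60)&(h[...,0]<30))
# worn_square halves in top
p=cv2.imread("pics/top0.png");P=cloud("top",np.load("pics/top0.npy"))
h=cv2.cvtColor(p,cv2.COLOR_BGR2HSV);
for nm,(a,b,c,e) in dict(ws=(433,280,470,316),ns=(342,276,368,302)).items():
    m=((h[...,1]>130)&(h[...,0]<25)&(P[...,2]>.026)).astype(np.uint8)[b:e,a:c]
    v,u=np.nonzero(m);hull=cv2.convexHull(np.c_[u+a,v+b].astype(np.int32))
    W=np.array([ray("top",*q[0],.035)[:2] for q in hull],np.float32);rc=cv2.minAreaRect(W*1000);print(nm,m.sum(),np.round(rc[0],1),np.round(rc[1],1),rc[2])
# lid plane
m=((h[...,0]>95)&(h[...,0]<120)&(h[...,1]>120));m[:235]=0;m[275:]=0;m[:,:280]=0;m[:,395:]=0
Q=P[m];Q=Q[Q[:,2]>.03];print("lid x,y,z ranges",np.round(np.percentile(Q,[2,50,98],axis=0),3).tolist())
p=cv2.imread("pics/scene0.png");P=cloud("scene",np.load("pics/scene0.npy"));h=cv2.cvtColor(p,cv2.COLOR_BGR2HSV)
m=((h[...,0]>95)&(h[...,0]<120)&(h[...,1]>120)).astype(np.uint8);m[:,:270]=0;m[:,385:]=0;m[:165]=0;m[275:]=0
Q=P[cv2.erode(m,np.ones((5,5)))>0];c=np.median(Q,0);Q=Q[np.abs(Q-c).max(1)<.2];c=Q.mean(0);print("lid scene",np.round(np.percentile(Q,[2,50,98],axis=0),3).tolist(),"normal",np.round(np.linalg.svd(Q-c)[2][2],3) if len(Q)<6000 else np.round(np.linalg.eigh(np.cov(Q.T))[1][:,0],3))
E
```

```text
round_holder top [550.6 284.4] [113.8  94.3] 5.2
square_holder top [ 519.1 -173.6] [ 86.4 119.3] 70.7
tin rim top [508.9  25.8] [30.5 30.8] 3.7
tray top [505.8  66.7] [112.2 149.3] 2.6
round_holder scene [561.1 283.6] [140.3 107.9] 15.0
square_holder scene [ 521.2 -173.8] [ 95.  143.2] 70.6
tin rim scene [567.5  77.3] [ 38.3 200.8] 3.8
tray scene [515.7  59.1] [ 94.  176.4] 3.1
ws 205 [ 503.1 -166.2] [29.4 28.7] 66.70757293701172
ns 204 [508.1  26.7] [28.5 28.5] 3.684309959411621
lid x,y,z ranges [[0.568, -0.023, 0.061], [0.574, 0.063, 0.095], [0.58, 0.16, 0.163]]
  return _methods._mean(a, axis=axis, dtype=dtype,
  ret = um.true_divide(
<stdin>:29: RuntimeWarning: Mean of empty slice.
Traceback (most recent call last):
IndexError: index -1 is out of bounds for axis 0 with size 0
```

```bash
python3 - <<'E'
from h import *
for n,bxs in(("top",((195,235,270,300),(415,265,485,335))),("scene",((175,285,275,350),(420,210,500,268)))):
  P=cloud(n,np.load(f"pics/{n}0.npy"))
  for a,b,c,e in bxs:
    m=np.zeros((480,640),np.uint8);m[b:e,a:c]=((P[...,2]>.0135 if n=="top" else P[...,2]>.0165)&(P[...,2]<.045))[b:e,a:c]
    m=cv2.morphologyEx(m,cv2.MORPH_CLOSE,np.ones((3,3)))
    m=cv2.morphologyEx(m,cv2.MORPH_OPEN,cv2.getStructuringElement(2,(13,13)) )
    v,u=np.nonzero(m)
    # use depth-lifted points, in the plane
    h=cv2.convexHull(max(cv2.findContours(m,0,1)[0],key=cv2.contourArea))
    W=np.array([ray(n,*q[0],.02)[:2] for q in h],np.float32);rc=cv2.minAreaRect(W*1000)
    print(n,np.round(rc[0],1),np.round(rc[1],1),round(rc[2],1),m.sum())
# corner screws and lid top edge (profile along columns)
P=cloud("top",np.load("pics/top0.npy"))
for u in(300,336,375):
    print([(v,*np.round(P[v,u,[0,2]],3)) for v in range(238,264,2)])
P=cloud("scene",np.load("pics/scene0.npy"))
for u in(300,330,360): print([tuple(np.round(P[v,u],3)) for v in range(175,275,12)])
E
```

```text
top [552.  276.2] [111.8 106.8] 5.1 2059
top [ 505.8 -168.9] [86.3 90.2] 70.9 1673
scene [548.3 285.6] [108.7  89.7] 14.3 2343
scene [ 503.2 -168.2] [86.6 97.2] 70.4 1131
[(238, np.float64(0.612), np.float64(0.009)), (240, np.float64(0.577), np.float64(0.164)), (242, np.float64(0.573), np.float64(0.164)), (244, np.float64(0.57), np.float64(0.163)), (246, np.float64(0.573), np.float64(0.126)), (248, np.float64(0.572), np.float64(0.109)), (250, np.float64(0.571), np.float64(0.096)), (252, np.float64(0.569), np.float64(0.081)), (254, np.float64(0.568), np.float64(0.067)), (256, np.float64(0.567), np.float64(0.049)), (258, np.float64(0.564), np.float64(0.041)), (260, np.float64(0.561), np.float64(0.032)), (262, np.float64(0.561), np.float64(0.007))]
[(238, np.float64(0.619), np.float64(-0.002)), (240, np.float64(0.615), np.float64(-0.003)), (242, np.float64(0.578), np.float64(0.162)), (244, np.float64(0.573), np.float64(0.171)), (246, np.float64(0.577), np.float64(0.131)), (248, np.float64(0.576), np.float64(0.115)), (250, np.float64(0.575), np.float64(0.099)), (252, np.float64(0.573), n
[... 1717 characters left out ...]
oat64(0.569), np.float64(0.073), np.float64(0.049)), (np.float64(0.564), np.float64(0.076), np.float64(0.028)), (np.float64(0.553), np.float64(0.083), np.float64(0.012))]
[(np.float64(0.575), np.float64(0.011), np.float64(0.164)), (np.float64(0.58), np.float64(0.006), np.float64(0.139)), (np.float64(0.577), np.float64(0.006), np.float64(0.117)), (np.float64(0.577), np.float64(0.005), np.float64(0.094)), (np.float64(0.574), np.float64(0.005), np.float64(0.072)), (np.float64(0.572), np.float64(0.005), np.float64(0.049)), (np.float64(0.569), np.float64(0.006), np.float64(0.026)), (np.float64(0.551), np.float64(0.02), np.float64(0.015)), (np.float64(0.521), np.float64(0.044), np.float64(0.016))]
```

```bash
python3 - <<'E'
from h import *
for n,bxs in(("top",((203,240,265,295),(415,265,485,335))),("scene",((180,285,275,350),(422,215,498,268)))):
  p=cv2.imread(f"pics/{n}0.png").astype(int);P=cloud(n,np.load(f"pics/{n}0.npy"))
  for i,(a,b,c,e) in enumerate(bxs):
    g=(p[...,0]-p[...,2]>-5)&(p.mean(2)>(95 if n=="top" else 85))
    m=np.zeros((480,640),np.uint8)
    m[b:e,a:c]=(g&(P[...,2]>.015)&(P[...,2]<.03))[b:e,a:c]
    ct=max(cv2.findContours(cv2.morphologyEx(m,cv2.MORPH_OPEN,np.ones((3,3))),0,1)[0],key=cv2.contourArea)
    f=np.zeros_like(m);cv2.drawContours(f,[ct],-1,1,-1);f=cv2.morphologyEx(f,cv2.MORPH_OPEN,np.ones((11,11)) if n=="top" else np.ones((13,13)))
    h=max(cv2.findContours(f,0,1)[0],key=cv2.contourArea)
    W=np.array([ray(n,*q[0],.02)[:2] for q in h],np.float32);rc=cv2.minAreaRect(W*1000)
    print(n,i,np.round(rc[0],1),np.round(rc[1],1),round(rc[2],1),f.sum(), cv2.boundingRect(h))
    o=p.astype(np.uint8).copy();cv2.polylines(o,[np.array([proj(n,np.array([x/1000,y/1000,.02])) for x,y in cv2.boxPoints(rc)],np.int32)],1,(0,0,255),1)
    cv2.imwrite(f"/tmp/{n}{i}.png",cv2.resize(o[b-5:e+5,a-5:c+5],(390,290)))
I=lambda s:cv2.imread(f"/tmp/{s}.png")
cv2.imwrite("pics/hold.png",np.vstack([np.hstack([I("top0"),I("top1")]),np.hstack([I("scene0"),I("scene1")])]))
E
```

```text
top 0 [539.2 284.1] [82.4 83.3] 14.1 1402 (211, 250, 43, 38)
top 1 [ 505.7 -168.8] [84.9 89.9] 70.6 1610 (426, 276, 46, 46)
scene 0 [550.7 314.9] [22.1 40.1] 64.7 503 (196, 309, 16, 17)Traceback (most recent call last):
  File "<stdin>", line 10, in <module>
ValueError: max() iterable argument is empty
```

Request:
move_arm(targets=[[[0,0,0,0.09],[0,0,0,0.09],[0,0,0,0.09],[0,0,0,0.09],[0,0,0,0.09],[0,0,0,0.087],[0.12,-0.5,0,0],[0.12,-0.5,0,0]]], gripper=0.68)

```text
t: 0.9
position: [0.3149, -0.466, 0.247]
ee_rot: [0.986, -0.169, -0.001, -0.001]
ft_force: [0.5, -0.3, 0.6]
opening: 0.0584
grasp_force: 0.0
```

Request:
move_arm(targets=[[[0.12,-0.53,0.1,0],[0.12,-0.53,0.1,0],[0.12,-0.53,0.1,0],[0.12,-0.53,0.1,0],[0.12,-0.53,0.1,0],[0.12,-0.53,0.1,0],[0.12,-0.53,0.1,0],[0.12,-0.53,0.1,0]]])

```text
t: 1.7
position: [0.5005, -0.1701, 0.1836]
ee_rot: [0.986, -0.168, -0.0, -0.0]
ft_force: [1.4, 0.2, -0.3]
opening: 0.0581
grasp_force: 0.0
```

```bash
cat > go.py <<'E'
# python3 go.py x y z psi_deg : remaining shift in tool axes (scaled), turn (scaled)
import sys
from h import *
s=r.get_state();q=s["ee_rot"];x,y,z,psi=map(float,sys.argv[1:5])
cur=2*np.degrees(np.arctan2(q[1],q[0]));
d=(cur-psi+180)%360-180
p=np.radians(psi);dx,dy,dz=np.array([x,y,z])-s["position"]
print("pos",np.round(s["position"],4),"psi",round(cur,2),"open",round(s["opening"],4),"t",s["t"],"tips",r.tips_ahead,"F",np.round(s["ft_force"],1),"g",s["grasp_force"])
print("shift",np.round(np.array([dx*np.cos(p)+dy*np.sin(p),dx*np.sin(p)-dy*np.cos(p),-dz])/.08,3),"turn",round(np.radians(d)/1.5,3))
E
python3 go.py .5033 -.1665 .06 -19.4
```

```text
pos [ 0.5005 -0.1701  0.1836] psi -19.35 open 0.0581 t 1.7 tips 0.017 F [ 1.4  0.2 -0.3] g 0.0
shift [ 0.018 -0.054  1.545] turn 0.001
```

Request:
move_arm(targets=[[[0.018,-0.054,0.4,0],[0,0,0.4,0],[0,0,0.4,0],[0,0,0.3,0],[0,0,0.1,0],[0,0,0.1,0],[0,0,0,0],[0,0,0,0]]])

```text
t: 2.5
position: [0.5035, -0.1686, 0.0497]
ee_rot: [0.986, -0.168, 0.001, 0.0]
ft_force: [0.8, -0.5, -0.8]
opening: 0.058
grasp_force: 0.0
```

```bash
python3 go.py .5033 -.1665 .038 -19.4; python3 - <<'E'
from h import *
for n in("scene","top"):
    p,d=r.camera(n);cv2.imwrite(f"pics/{n}1.png",p[:,:,::-1])
p=cv2.imread("pics/scene1.png");cv2.imwrite("pics/a1.png",cv2.resize(p[150:300,400:560],(640,600),interpolation=cv2.INTER_CUBIC))
E
```

```text
pos [ 0.5035 -0.1686  0.0497] psi -19.36 open 0.058 t 2.5 tips 0.017 F [ 0.8 -0.5 -0.8] g 0.0
shift [-0.011 -0.024  0.146] turn 0.0
```

View pics/a1.png

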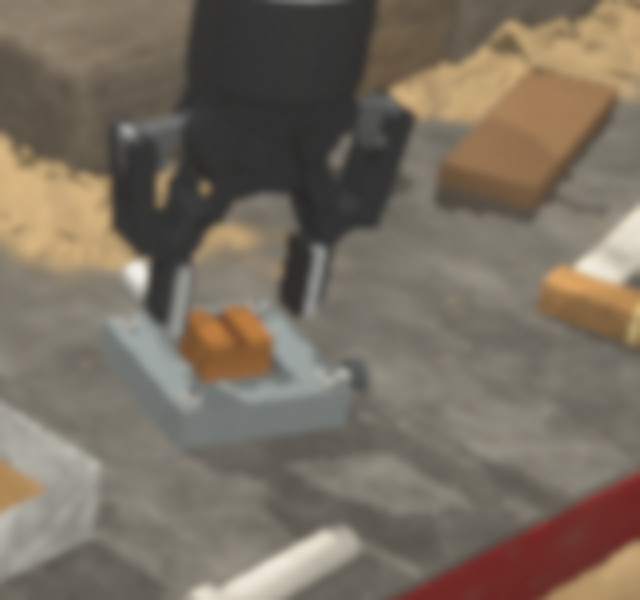

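The fingers bracket the grooved block in the square holder (block at about (225,345) in the crop), so I'll descend and grip.

Request:
move_arm(targets=[[[-0.01,-0.02,0.07,0],[0,0,0.075,0],[0,0,0,0],[0,0,0,0],[0,0,0,0],[0,0,0,0],[0,0,0,0],[0,0,0,0]]])

```text
t: 3.4
position: [0.5027, -0.1665, 0.0368]
ee_rot: [0.986, -0.168, 0.0, 0.0]
ft_force: [0.3, -0.5, 0.6]
opening: 0.0582
grasp_force: 0.0
```

Request:
move_arm(targets=[[[0,0,0,0],[0,0,0,0],[0,0,0,0],[0,0,0,0],[0,0,0,0],[0,0,0,0],[0,0,0,0],[0,0,0,0]]], gripper=0)

```text
t: 4.2
position: [0.5028, -0.1666, 0.0371]
ee_rot: [0.986, -0.168, 0.0, 0.0]
ft_force: [1.0, 0.2, 4.6]
opening: 0.0304
grasp_force: 59.8
```

```bash
python3 go.py .44 -.09 .10 2.6
```

```text
pos [ 0.5028 -0.1666  0.0371] psi -19.35 open 0.0304 t 4.2 tips 0.017 F [1.  0.2 4.6] g 59.777392745018005
shift [-0.741 -0.992 -0.787] turn -0.255
```

Request:
move_arm(targets=[[[0,0,-0.2,0],[0,0,-0.4,0],[-0.2,-0.12,0,0],[-0.33,-0.2,0,0],[-0.33,-0.2,0,0],[-0.2,-0.12,0,0],[0,0,0,0],[0,0,0,0]]])

```text
t: 5.0
position: [0.4397, -0.0902, 0.0852]
ee_rot: [0.986, -0.168, 0.0, 0.0]
ft_force: [0.2, -0.5, -0.5]
opening: 0.0308
grasp_force: 59.3
```

```bash
python3 go.py .44 -.09 .0265 -19.4
```

```text
pos [ 0.4397 -0.0902  0.0852] psi -19.31 open 0.0308 t 5.0 tips 0.017 F [ 0.2 -0.5 -0.5] g 59.33942377567291
shift [ 0.003 -0.003  0.734] turn 0.001
```

Request:
move_arm(targets=[[[0,0,0.3,0],[0,0,0.25,0],[0,0,0.1,0],[0,0,0.05,0],[0,0,0.03,0],[0,0,0,0],[0,0,0,0],[0,0,0,0]]])

```text
t: 5.8
position: [0.44, -0.0902, 0.027]
ee_rot: [0.986, -0.168, 0.001, 0.0]
ft_force: [0.1, -0.7, 0.3]
opening: 0.0305
grasp_force: 59.3
```

Request:
move_arm(targets=[[[0,0,0,0],[0,0,0,0],[0,0,0,0],[0,0,0,0],[0,0,0,0],[0,0,-0.2,0],[0,0,-0.4,-0.08],[0,0,-0.4,-0.09]]], gripper=0.65)

```text
t: 6.6
position: [0.4389, -0.0899, 0.1065]
ee_rot: [0.999, -0.039, -0.001, -0.0]
ft_force: [1.2, 0.3, -0.3]
opening: 0.0553
grasp_force: 0.0
```

```bash
python3 go.py .5083 .0268 .105 2.7
```

```text
pos [ 0.4389 -0.0899  0.1065] psi -4.46 open 0.0553 t 6.6 tips 0.017 F [ 1.2  0.3 -0.3] g 0.0
shift [ 0.935 -1.416  0.019] turn -0.083
```

Request:
move_arm(targets=[[[0,0,0,-0.085],[0.15,-0.2,0,0],[0.27,-0.4,0,0],[0.3,-0.45,0,0],[0.2,-0.36,0,0],[0,0,0,0],[0,0,0,0],[0,0,0,0]]])

```text
t: 7.4
position: [0.5077, 0.0253, 0.1061]
ee_rot: [1.0, 0.022, -0.0, 0.0]
ft_force: [-0.2, 0.3, 0.9]
opening: 0.0556
grasp_force: 0.0
```

```bash
python3 go.py .5083 .0268 .034 2.7; python3 - <<'E'
from h import *
p,d=r.camera("scene");p=p[:,:,::-1];cv2.imwrite("pics/scene2.png",p);cv2.imwrite("pics/a2.png",cv2.resize(p[170:330,270:530],(780,480),interpolation=cv2.INTER_CUBIC))
E
```

```text
pos [0.5077 0.0253 0.1061] psi 2.54 open 0.0556 t 7.4 tips 0.017 F [-0.2  0.3  0.9] g 0.0
shift [ 0.009 -0.019  0.902] turn -0.002
```

View pics/a2.png

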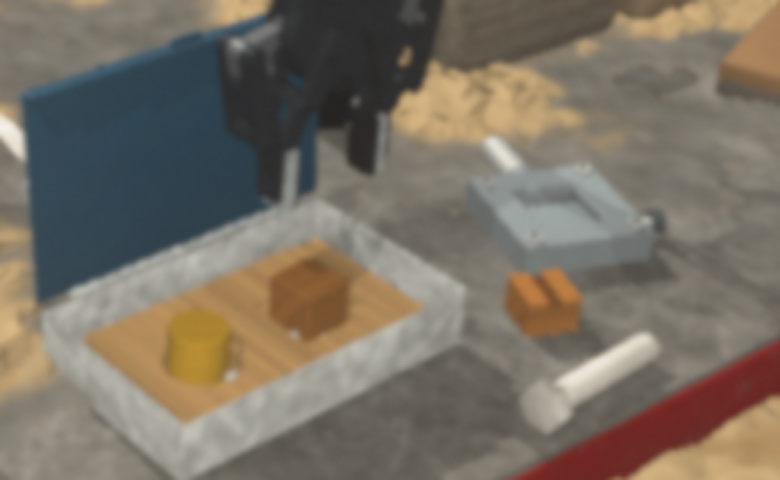

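The worn square stands upright on the table (about (543,300) in the crop), its holder is empty, and the gripper hovers over the tin. Next I descend on new_square.

Request:
move_arm(targets=[[[0.01,-0.02,0.3,0],[0,0,0.3,0],[0,0,0.15,0],[0,0,0.1,0],[0,0,0.04,0],[0,0,0,0],[0,0,0,0],[0,0,0,0]]])

```text
t: 8.25
position: [0.5094, 0.0276, 0.0361]
ee_rot: [1.0, 0.022, 0.001, 0.0]
ft_force: [0.1, 0.0, 0.2]
opening: 0.0554
grasp_force: 0.0
```

Request:
move_arm(targets=[[[0,0,0,0],[0,0,0,0],[0,0,0,0],[0,0,0,0],[0,0,0,0],[0,0,0,0],[0,0,0,0],[0,0,0,0]]], gripper=0)

```text
t: 9.05
position: [0.5093, 0.0276, 0.0358]
ee_rot: [1.0, 0.022, 0.001, -0.0]
ft_force: [0.1, -0.4, 5.3]
opening: 0.0306
grasp_force: 60.8
```

```bash
python3 go.py .5035 -.168 .10 -19.4
```

```text
pos [0.5093 0.0276 0.0358] psi 2.57 open 0.0306 t 9.05 tips 0.017 F [ 0.1 -0.4  5.3] g 60.815370082855225
shift [ 0.744  2.33  -0.802] turn 0.256
```

Request:
move_arm(targets=[[[0,0,-0.2,0],[0,0,-0.4,0],[0,0,-0.2,0.085],[0,0,0,0.085],[0,0,0,0.086],[0.1,0.25,0,0],[0.15,0.45,0,0],[0.15,0.45,0,0]]])

```text
t: 9.85
position: [0.5078, -0.0704, 0.0982]
ee_rot: [0.986, -0.168, -0.001, -0.0]
ft_force: [0.7, 0.1, -0.9]
opening: 0.0307
grasp_force: 60.2
```

Request:
move_arm(targets=[[[0.14,0.45,0,0],[0.12,0.42,0,0],[0.08,0.3,0,0],[0,0,0,0],[0,0,0,0],[0,0,0,0],[0,0,0,0],[0,0,0,0]]])

```text
t: 10.65
position: [0.503, -0.1662, 0.0991]
ee_rot: [0.986, -0.168, -0.0, -0.0]
ft_force: [0.1, -0.0, -1.6]
opening: 0.031
grasp_force: 60.2
```

```bash
python3 go.py .5035 -.168 .0435 -19.4
```

```text
pos [ 0.503  -0.1662  0.0991] psi -19.35 open 0.031 t 10.65 tips 0.017 F [ 0.1 -0.  -1.6] g 60.21686553955078
shift [0.014 0.019 0.694] turn 0.001
```

Request:
move_arm(targets=[[[0.01,0.02,0.2,0],[0,0,0.2,0],[0,0,0.1,0],[0,0,0.08,0],[0,0,0.06,0],[0,0,0.05,0],[0,0,0,0],[0,0,0,0]]])

```text
t: 11.45
position: [0.5033, -0.169, 0.0443]
ee_rot: [0.986, -0.169, 0.0, 0.0]
ft_force: [-0.2, 0.4, -0.4]
opening: 0.0308
grasp_force: 60.2
```

```bash
python3 go.py .5035 -.168 .043 -19.4
```

```text
pos [ 0.5033 -0.169   0.0443] psi -19.44 open 0.0308 t 11.45 tips 0.017 F [-0.2  0.4 -0.4] g 60.213260650634766
shift [-0.001 -0.013  0.016] turn -0.0
```

Request:
move_arm(targets=[[[0,0,0.015,0],[0,0,0,0],[0,0,0,0],[0,0,0,0],[0,0,0,0],[0,0,0,0],[0,0,0,0],[0,0,0,0]]], gripper=0.65)

```text
t: 12.25
position: [0.503, -0.169, 0.0427]
ee_rot: [0.986, -0.169, -0.0, 0.0]
ft_force: [0.1, -1.1, 0.9]
opening: 0.0561
grasp_force: 0.0
```

Request:
move_arm(targets=[[[0,0,-0.3,0],[0,0,-0.3,0],[-0.2,-0.12,0,0],[-0.33,-0.2,0,0],[-0.33,-0.2,0,0],[-0.21,-0.15,0,0],[0,0,0,0],[0,0,0,0]]])

```text
t: 13.05
position: [0.4404, -0.09, 0.091]
ee_rot: [0.986, -0.168, 0.001, 0.0]
ft_force: [-1.2, -0.2, -0.1]
opening: 0.0551
grasp_force: 0.0
```

```bash
python3 go.py .44 -.0902 .027 -19.4; python3 - <<'E'
from h import *
for n in ("scene","top"):
    p,d=r.camera(n);P=cloud(n,d)
    p=p[:,:,::-1];cv2.imwrite(f"pics/{n}3.png",p)
    u,v=proj(n,np.array([.5035,-.168,.042])).astype(int);print(n,u,v,np.round(np.median(P[v-3:v+4,u-3:u+4].reshape(-1,3),0),4))
E
```

```text
pos [ 0.4404 -0.09    0.091 ] psi -19.39 open 0.0551 t 13.05 tips 0.017 F [-1.2 -0.2 -0.1] g 0.0
shift [-0.004  0.004  0.8  ] turn 0.0
scene 457 227 [ 0.5041 -0.1676  0.0427]
top 451 297 [ 0.4609 -0.069   0.4549]
```

Request:
move_arm(targets=[[[0,0,0.3,0],[0,0,0.3,0],[0,0,0.12,0],[0,0,0.08,0],[0,0,0,0],[0,0,0,0],[0,0,0,0],[0,0,0,0]]])

```text
t: 13.95
position: [0.4407, -0.0901, 0.0276]
ee_rot: [0.986, -0.169, 0.001, 0.0]
ft_force: [0.3, 0.7, 0.6]
opening: 0.0555
grasp_force: 0.0
```

Request:
move_arm(targets=[[[0,0,0,0],[0,0,0,0],[0,0,0,0],[0,0,0,0],[0,0,0,0],[0,0,0,0],[0,0,0,0],[0,0,0,0]]], gripper=0)

```text
t: 14.75
position: [0.4406, -0.09, 0.0275]
ee_rot: [0.986, -0.169, 0.001, 0.0]
ft_force: [-0.5, -0.6, 5.8]
opening: 0.0302
grasp_force: 59.3
```

```bash
python3 go.py .5075 .0288 .097 2.7
```

```text
pos [ 0.4406 -0.09    0.0275] psi -19.43 open 0.0302 t 14.75 tips 0.017 F [-0.5 -0.6  5.8] g 59.33591187000275
shift [ 0.905 -1.444 -0.869] turn -0.258
```

Request:
move_arm(targets=[[[0,0,-0.3,0],[0,0,-0.45,-0.086],[0,0,-0.12,-0.086],[0,0,0,-0.086],[0.1,-0.14,0,0],[0.25,-0.4,0,0],[0.25,-0.4,0,0],[0.2,-0.35,0,0]]])

```text
t: 15.55
position: [0.4995, 0.0185, 0.0951]
ee_rot: [1.0, 0.022, -0.001, -0.0]
ft_force: [-0.2, -0.6, -0.1]
opening: 0.0304
grasp_force: 58.9
```

Request:
move_arm(targets=[[[0.1,-0.15,0,0],[0,0,0,0],[0,0,0,0],[0,0,0,0],[0,0,0,0],[0,0,0,0],[0,0,0,0],[0,0,0,0]]])

```text
t: 16.35
position: [0.5065, 0.0283, 0.0964]
ee_rot: [1.0, 0.024, 0.0, 0.0]
ft_force: [-0.2, -0.8, -0.9]
opening: 0.0301
grasp_force: 58.9
```

```bash
python3 go.py .5075 .0288 .033 2.7
```

```text
pos [0.5065 0.0283 0.0964] psi 2.7 open 0.0301 t 16.35 tips 0.017 F [-0.2 -0.8 -0.9] g 58.94127130508423
shift [ 0.013 -0.006  0.793] turn -0.0
```

Request:
move_arm(targets=[[[0.01,0,0.25,0],[0,0,0.25,0],[0,0,0.1,0],[0,0,0.08,0],[0,0,0.06,0],[0,0,0.05,0],[0,0,0,0],[0,0,0,0]]])

```text
t: 17.15
position: [0.5077, 0.0287, 0.0336]
ee_rot: [1.0, 0.024, 0.0, 0.0]
ft_force: [-0.1, 0.7, 0.5]
opening: 0.0307
grasp_force: 58.9
```

```bash
python3 go.py .5075 .0288 .0325 2.7
```

```text
pos [0.5077 0.0287 0.0336] psi 2.74 open 0.0307 t 17.15 tips 0.017 F [-0.1  0.7  0.5] g 58.94770681858063
shift [-0.002 -0.002  0.013] turn 0.0
```

Request:
move_arm(targets=[[[0,0,0.01,0],[0,0,0,0],[0,0,0,0],[0,0,0,0],[0,0,0,0],[0,0,-0.3,0],[0,0,-0.4,0],[0,0,-0.2,0]]], gripper=0.65)

```text
t: 17.95
position: [0.5084, 0.0286, 0.1071]
ee_rot: [1.0, 0.024, 0.002, 0.0]
ft_force: [-0.3, 0.6, -0.2]
opening: 0.0553
grasp_force: 0.0
```

Request:
move_arm(targets=[[[0,-0.3,0,0],[0,-0.5,0,0],[0,-0.55,0,0],[0,-0.55,0,0],[0,-0.55,0,0],[0,-0.5,0,-0.07],[0,-0.3,0,-0.065],[0,0,0,0]]])

```text
t: 18.75
position: [0.4914, 0.291, 0.1037]
ee_rot: [0.992, 0.128, -0.0, -0.0]
ft_force: [-0.4, -0.3, 0.7]
opening: 0.0552
grasp_force: 0.0
```

```bash
python3 go.py .537 .285 .105 14.1;python3 - <<'E'
from h import *
for n in ("scene","top"):
    p,d=r.camera(n);P=cloud(n,d)
    p=p[:,:,::-1];cv2.imwrite(f"pics/{n}4.png",p)
    for X in((.5035,-.168,.042),(.5075,.0288,.028),(.5045,.1055,.035),(.537,.285,.035)):
        u,v=proj(n,np.array(X)).astype(int);print(n,u,v,np.round(np.median(P[v-4:v+5,u-4:u+5].reshape(-1,3),0),4))
    if n=="scene":cv2.imwrite("pics/a4.png",cv2.resize(p[160:350,180:500],(800,475),interpolation=cv2.INTER_CUBIC))
E
```

```text
pos [0.4914 0.291  0.1037] psi 14.68 open 0.0552 t 18.75 tips 0.017 F [-0.4 -0.3  0.7] g 0.0
shift [ 0.534  0.212 -0.017] turn 0.007
scene 457 227 [ 0.5035 -0.1673  0.0429]
scene 372 266 [0.5092 0.0258 0.0276]
scene 336 278 [0.5054 0.1064 0.0354]
scene 225 306 [0.5407 0.2834 0.032 ]
top 451 297 [ 0.5034 -0.1673  0.0422]
top 353 289 [0.5088 0.0302 0.027 ]
top 316 288 [0.5049 0.1061 0.0353]
top 230 266 [0.5377 0.2818 0.0326]
```

View pics/a4.png

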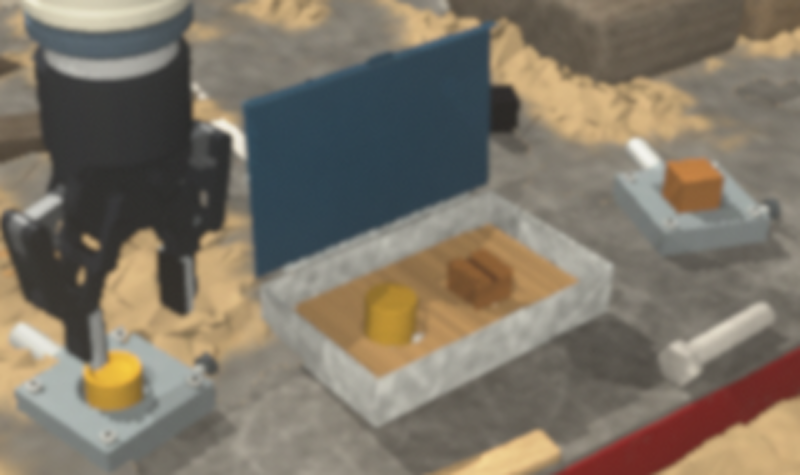

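The square pair is done: new_square is in its holder (693,185) and worn_square in the tray (480,277), with heights as they should be. On to the round pair.

Request:
move_arm(targets=[[[0.13,0.05,0,0],[0.27,0.11,0,0],[0.13,0.05,0,0],[0,0,0.25,0],[0,0,0.25,0],[0,0,0.1,0],[0,0,0,0],[0,0,0,0]]])

```text
t: 19.65
position: [0.5382, 0.2821, 0.0571]
ee_rot: [0.992, 0.124, 0.0, -0.0]
ft_force: [0.9, 0.3, -0.3]
opening: 0.0556
grasp_force: 0.0
```

```bash
python3 go.py .537 .285 .038 14.1
```

```text
pos [0.5382 0.2821 0.0571] psi 14.3 open 0.0556 t 19.65 tips 0.017 F [ 0.9  0.3 -0.3] g 0.0
shift [-0.005 -0.039  0.238] turn 0.002
```

Request:
move_arm(targets=[[[-0.005,-0.035,0,0],[0,0,0.1,0],[0,0,0.08,0],[0,0,0.05,0],[0,0,0,0],[0,0,0,0],[0,0,0,0],[0,0,0,0]]])

```text
t: 20.45
position: [0.5368, 0.285, 0.0382]
ee_rot: [0.992, 0.125, 0.0, -0.0]
ft_force: [0.1, 0.4, 0.1]
opening: 0.0555
grasp_force: 0.0
```

Request:
move_arm(targets=[[[0,0,0,0],[0,0,0,0],[0,0,0,0],[0,0,0,0],[0,0,0,0],[0,0,0,0],[0,0,0,0],[0,0,0,0]]], gripper=0)

```text
t: 21.25
position: [0.5369, 0.2851, 0.0385]
ee_rot: [0.992, 0.125, 0.0, -0.0]
ft_force: [-0.1, -0.6, 5.5]
opening: 0.031
grasp_force: 60.0
```

```bash
python3 go.py .44 .22 .09 14.1
```

```text
pos [0.5369 0.2851 0.0385] psi 14.34 open 0.031 t 21.25 tips 0.017 F [-0.1 -0.6  5.5] g 59.99918460845947
shift [-1.373  0.494 -0.644] turn 0.003
```

Request:
move_arm(targets=[[[0,0,-0.1,0],[0,0,-0.25,0],[0,0,-0.3,0],[-0.23,0.08,0,0],[-0.46,0.17,0,0],[-0.46,0.17,0,0],[-0.22,0.07,0,0],[0,0,0,0]]])

```text
t: 22.05
position: [0.4382, 0.2187, 0.0893]
ee_rot: [0.992, 0.125, -0.001, 0.0]
ft_force: [0.2, 0.5, -0.4]
opening: 0.0316
grasp_force: 59.7
```

```bash
python3 go.py .44 .22 .0285 14.3;python3 - <<'E'
from h import *
p,d=r.camera("scene");p=p[:,:,::-1]
cv2.imwrite("pics/a5.png",cv2.resize(p[200:400,130:410],(700,500),interpolation=cv2.INTER_CUBIC))
E
```

```text
pos [0.4382 0.2187 0.0893] psi 14.32 open 0.0316 t 22.05 tips 0.017 F [ 0.2  0.5 -0.4] g 59.689934849739075
shift [ 0.026 -0.011  0.76 ] turn 0.0
```

View pics/a5.png

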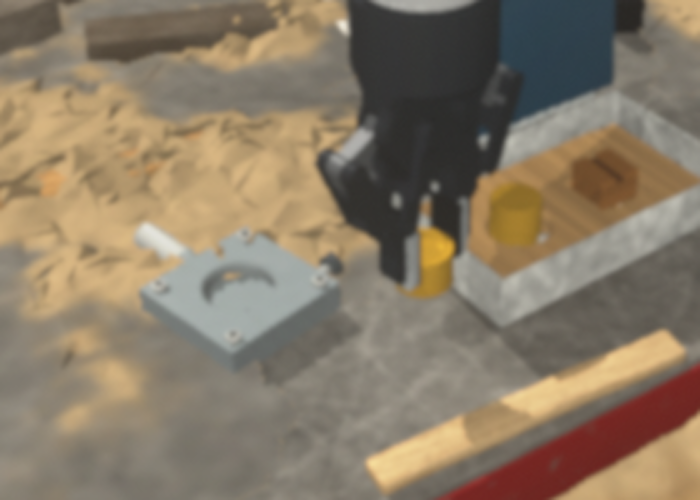

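The disc is held upright between the fingers (about (433,262)), and the round holder is empty. Next I place it on the clear table patch.

Request:
move_arm(targets=[[[0.02,-0.01,0.25,0],[0,0,0.25,0],[0,0,0.12,0],[0,0,0.08,0],[0,0,0.06,0],[0,0,0,0],[0,0,0,0],[0,0,0,0]]])

```text
t: 22.9
position: [0.442, 0.2212, 0.0299]
ee_rot: [0.992, 0.125, 0.001, -0.0]
ft_force: [-0.2, 0.1, -1.0]
opening: 0.0314
grasp_force: 59.7
```

Request:
move_arm(targets=[[[0,0,0,0],[0,0,0,0],[0,0,0,0],[0,0,0,0],[0,0,0,0],[0,0,-0.25,0],[0,0,-0.4,0.065],[0,0,-0.35,0.07]]], gripper=0.65)

```text
t: 23.7
position: [0.4413, 0.2209, 0.11]
ee_rot: [1.0, 0.022, -0.0, 0.0]
ft_force: [0.7, -0.6, 0.3]
opening: 0.0558
grasp_force: 0.0
```

```bash
python3 go.py .5045 .1058 .107 2.7
```

```text
pos [0.4413 0.2209 0.11  ] psi 2.51 open 0.0558 t 23.7 tips 0.017 F [ 0.7 -0.6  0.3] g 0.0
shift [0.722 1.474 0.037] turn -0.002
```

Request:
move_arm(targets=[[[0.1,0.2,0,0],[0.2,0.4,0,0],[0.2,0.4,0,0],[0.15,0.32,0,0],[0.07,0.15,0,0],[0,0,0,0],[0,0,0,0],[0,0,0,0]]])

```text
t: 24.5
position: [0.5041, 0.1074, 0.109]
ee_rot: [1.0, 0.025, -0.0, -0.0]
ft_force: [0.1, 0.5, 1.1]
opening: 0.0556
grasp_force: 0.0
```

```bash
python3 go.py .5046 .1055 .0335 2.7;python3 - <<'E'
from h import *
C=[]
for n in ("scene","top"):
    p,d=r.camera(n);P=cloud(n,d);h=cv2.cvtColor(p,cv2.COLOR_RGB2HSV);q=p[:,:,::-1];cv2.imwrite(f"pics/{n}6.png",q)
    m=(h[...,1]>150)&(np.abs(P[...,0]-.44)<.04)&(np.abs(P[...,1]-.22)<.04)&(P[...,2]>.016)&(P[...,2]<.03)
    Q=P[m];v,u=np.nonzero(m);rc=cv2.minEnclosingCircle((Q[:,:2]*1000).astype(np.float32));print(n,m.sum(),np.round(Q.mean(0),4),np.round(rc[0],1),round(rc[1],1),np.round(np.percentile(Q[:,2],[10,50,90]),4),u.mean(),v.mean())
E
```

```text
pos [0.5041 0.1074 0.109 ] psi 2.81 open 0.0556 t 24.5 tips 0.017 F [0.1 0.5 1.1] g 0.0
shift [0.005 0.024 0.944] turn 0.001
scene 339 [0.4412 0.2228 0.0206] [441.4 222.2] 17.1 [0.0182 0.0205 0.0231] 296.15634218289085 334.6725663716814<stdin>:6: RuntimeWarning: Mean of empty slice.
  ret = um.true_divide(
Traceback (most recent call last):
IndexError: index -1 is out of bounds for axis 0 with size 0
```

Request:
move_arm(targets=[[[0.005,0.024,0.3,0],[0,0,0.3,0],[0,0,0.15,0],[0,0,0.1,0],[0,0,0.07,0],[0,0,0,0],[0,0,0,0],[0,0,0,0]]])

```text
t: 25.4
position: [0.5057, 0.1044, 0.0365]
ee_rot: [1.0, 0.024, 0.001, -0.0]
ft_force: [-0.5, 0.2, -0.3]
opening: 0.0556
grasp_force: 0.0
```

Request:
move_arm(targets=[[[0,0,0,0],[0,0,0,0],[0,0,0,0],[0,0,0,0],[0,0,0,0],[0,0,0,0],[0,0,0,0],[0,0,0,0]]], gripper=0)

```text
t: 26.2
position: [0.5057, 0.1045, 0.0365]
ee_rot: [1.0, 0.024, 0.001, -0.0]
ft_force: [-0.5, -0.8, 5.6]
opening: 0.0317
grasp_force: 60.0
```

```bash
python3 go.py .5385 .2845 .11 2.7
```

```text
pos [0.5057 0.1045 0.0365] psi 2.73 open 0.0317 t 26.2 tips 0.017 F [-0.5 -0.8  5.6] g 59.99347150325775
shift [ 0.515 -2.229 -0.919] turn 0.0
```

Request:
move_arm(targets=[[[0,0,-0.2,0],[0,0,-0.4,0],[0,0,-0.3,0],[0,-0.3,0,0],[0,-0.45,0,0],[0,-0.5,0,0],[0.05,-0.5,0,0],[0.2,-0.35,0,0]]])

```text
t: 27.0
position: [0.5156, 0.2754, 0.1067]
ee_rot: [1.0, 0.025, -0.001, -0.0]
ft_force: [0.7, 0.2, -1.7]
opening: 0.0316
grasp_force: 59.8
```

Request:
move_arm(targets=[[[0.2,-0.13,0,0],[0.07,0,0,0],[0,0,0,0],[0,0,0,0],[0,0,0,0],[0,0,0,0],[0,0,0,0],[0,0,0,0]]])

```text
t: 27.8
position: [0.5381, 0.2843, 0.1077]
ee_rot: [1.0, 0.024, 0.0, -0.0]
ft_force: [-0.3, -0.4, -1.6]
opening: 0.0315
grasp_force: 59.8
```

```bash
python3 go.py .5392 .2845 .044 2.7
```

```text
pos [0.5381 0.2843 0.1077] psi 2.72 open 0.0315 t 27.8 tips 0.017 F [-0.3 -0.4 -1.6] g 59.80344593524933
shift [ 0.014 -0.001  0.797] turn 0.0
```

Request:
move_arm(targets=[[[0.01,0,0.25,0],[0,0,0.25,0],[0,0,0.12,0],[0,0,0.08,0],[0,0,0.06,0],[0,0,0.035,0],[0,0,0,0],[0,0,0,0]]])

```text
t: 28.6
position: [0.5393, 0.2847, 0.0446]
ee_rot: [1.0, 0.024, 0.001, -0.0]
ft_force: [-0.3, -0.6, -1.3]
opening: 0.0319
grasp_force: 59.8
```

```bash
python3 go.py .5392 .2845 .0438 2.7
```

```text
pos [0.5393 0.2847 0.0446] psi 2.74 open 0.0319 t 28.6 tips 0.017 F [-0.3 -0.6 -1.3] g 59.80381429195404
shift [-0.001  0.003  0.01 ] turn 0.0
```

Request:
move_arm(targets=[[[0,0,0.01,0],[0,0,0,0],[0,0,0,0],[0,0,0,0],[0,0,0,0],[0,0,-0.2,0],[0,0,-0.3,0],[0,0,-0.1,0]]], gripper=0.65)

```text
t: 29.4
position: [0.5403, 0.2852, 0.0953]
ee_rot: [1.0, 0.024, 0.002, -0.001]
ft_force: [0.2, -0.5, 0.9]
opening: 0.0554
grasp_force: 0.0
```

Request:
move_arm(targets=[[[-0.2,0.12,0,0],[-0.35,0.2,0,0],[-0.4,0.22,0,0],[-0.23,0.13,0,0],[-0.08,0.055,0,0],[0,0,0,0],[0,0,0,0],[0,0,0,0]]])

```text
t: 30.2
position: [0.4418, 0.2222, 0.0912]
ee_rot: [1.0, 0.024, 0.0, -0.0]
ft_force: [-0.3, -0.8, -1.0]
opening: 0.0554
grasp_force: 0.0
```

```bash
python3 go.py .4413 .2220 .0275 2.7;python3 - <<'E'
from h import *
for n in ("scene","top"):
    p,d=r.camera(n);P=cloud(n,d)
    for X in((.5385,.2845,.042),(.4413,.222,.023)):
        u,v=proj(n,np.array(X)).astype(int);print(n,u,v,np.round(np.median(P[v-3:v+4,u-3:u+4].reshape(-1,3),0),4))
E
```

```text
pos [0.4418 0.2222 0.0912] psi 2.74 open 0.0554 t 30.2 tips 0.017 F [-0.3 -0.8 -1. ] g 0.0
shift [-0.006  0.003  0.796] turn 0.0
scene 224 302 [0.54   0.2851 0.042 ]
scene 296 333 [0.4453 0.2205 0.0196]
top 229 265 [0.4851 0.2105 0.439 ]
top 257 316 [0.4235 0.1705 0.4347]
```

Request:
move_arm(targets=[[[-0.005,0,0.3,0],[0,0,0.25,0],[0,0,0.12,0],[0,0,0.08,0],[0,0,0.04,0],[0,0,0,0],[0,0,0,0],[0,0,0,0]]])

```text
t: 31.1
position: [0.4411, 0.222, 0.0288]
ee_rot: [1.0, 0.024, 0.001, -0.0]
ft_force: [-1.1, 0.2, -0.6]
opening: 0.0558
grasp_force: 0.0
```

Request:
move_arm(targets=[[[0,0,0,0],[0,0,0,0],[0,0,0,0],[0,0,0,0],[0,0,0,0],[0,0,0,0],[0,0,0,0],[0,0,0,0]]], gripper=0)

```text
t: 31.9
position: [0.4411, 0.222, 0.0288]
ee_rot: [1.0, 0.024, 0.001, -0.0]
ft_force: [-1.5, -0.5, 6.2]
opening: 0.0311
grasp_force: 59.6
```

```bash
python3 go.py .5041 .1045 .1 2.7
```

```text
pos [0.4411 0.222  0.0288] psi 2.74 open 0.0311 t 31.9 tips 0.017 F [-1.5 -0.5  6.2] g 59.63576316833496
shift [ 0.718  1.504 -0.89 ] turn 0.0
```

Request:
move_arm(targets=[[[0,0,-0.2,0],[0,0,-0.4,0],[0,0,-0.29,0],[0.1,0.2,0,0],[0.2,0.42,0,0],[0.2,0.42,0,0],[0.15,0.32,0,0],[0.07,0.14,0,0]]])

```text
t: 32.7
position: [0.5043, 0.1026, 0.0982]
ee_rot: [1.0, 0.023, -0.001, 0.0]
ft_force: [0.1, 0.1, -1.4]
opening: 0.031
grasp_force: 59.7
```

Request:
move_arm(targets=[[[0,0,0,0],[0,0,0,0],[0,0,0,0],[0,0,0,0],[0,0,0,0],[0,0,0,0],[0,0,0,0],[0,0,0,0]]])

```text
t: 33.5
position: [0.5039, 0.1048, 0.0991]
ee_rot: [1.0, 0.024, 0.0, -0.0]
ft_force: [0.4, 0.2, -1.2]
opening: 0.0313
grasp_force: 59.7
```

```bash
python3 go.py .5043 .1045 .035 2.7
```

```text
pos [0.5039 0.1048 0.0991] psi 2.75 open 0.0313 t 33.5 tips 0.017 F [ 0.4  0.2 -1.2] g 59.71281409263611
shift [0.005 0.004 0.801] turn 0.001
```

Request:
move_arm(targets=[[[0.005,0.004,0.25,0],[0,0,0.25,0],[0,0,0.12,0],[0,0,0.08,0],[0,0,0.06,0],[0,0,0.045,0],[0,0,0,0],[0,0,0,0]]])

```text
t: 34.3
position: [0.5046, 0.1044, 0.0353]
ee_rot: [1.0, 0.024, 0.0, -0.0]
ft_force: [-0.5, -0.2, -2.5]
opening: 0.0312
grasp_force: 59.7
```

```bash
python3 go.py .5043 .1045 .0343 2.7
```

```text
pos [0.5046 0.1044 0.0353] psi 2.74 open 0.0312 t 34.3 tips 0.017 F [-0.5 -0.2 -2.5] g 59.71654951572418
shift [-0.004 -0.001  0.012] turn 0.0
```

Request:
move_arm(targets=[[[0,0,0.01,0],[0,0,0,0],[0,0,0,0],[0,0,0,0],[0,0,0,0],[0,0,-0.2,0],[0,0,-0.4,0],[0,0,-0.5,0]]], gripper=0.65)

```text
t: 35.1
position: [0.5031, 0.1042, 0.1209]
ee_rot: [1.0, 0.024, -0.002, 0.0]
ft_force: [0.4, -0.9, -0.2]
opening: 0.0556
grasp_force: 0.0
```

Request:
move_arm(targets=[[[0,0,-0.5,0],[0,0,-0.5,0],[0,0,-0.5,0],[0,0,-0.2,0],[0,0,0,0],[0,0,0,0],[0,0,0,0],[0,0,0,0]]], gripper=0)

```text
t: 35.9
position: [0.5038, 0.1043, 0.2558]
ee_rot: [1.0, 0.024, -0.002, 0.0]
ft_force: [-1.0, 0.1, 0.4]
opening: -0.0002
grasp_force: 0.0
```

```bash
python3 go.py .648 .07 .26 2.7;python3 - <<'E'
from h import *
for n in ("scene","top"):
    p,d=r.camera(n);P=cloud(n,d)
    cv2.imwrite(f"pics/{n}7.png",p[:,:,::-1])
    for X in((.5385,.2845,.042),(.5043,.1045,.028),(.5075,.0288,.028),(.5035,-.168,.042)):
        u,v=proj(n,np.array(X)).astype(int);print(n,u,v,np.round(np.median(P[v-3:v+4,u-3:u+4].reshape(-1,3),0),4))
    if n=="scene":cv2.imwrite("pics/a7.png",cv2.resize(p[160:350,180:500,::-1],(800,475),interpolation=cv2.INTER_CUBIC))
E
```

```text
pos [0.5038 0.1043 0.2558] psi 2.74 open -0.0002 t 35.9 tips 0.017 F [-1.   0.1  0.4] g 0.0
shift [ 1.78   0.513 -0.052] turn 0.0
scene 224 302 [0.5394 0.2852 0.0418]
scene 337 281 [0.509 0.101 0.025]
scene 372 266 [0.5091 0.0257 0.0264]
scene 457 227 [ 0.504  -0.1678  0.0428]
top 229 265 [0.5397 0.2866 0.0421]
top 316 288 [0.4675 0.0999 0.3949]
top 353 289 [0.506  0.0343 0.0278]
top 451 297 [ 0.5036 -0.1675  0.0425]
```

View pics/a7.png

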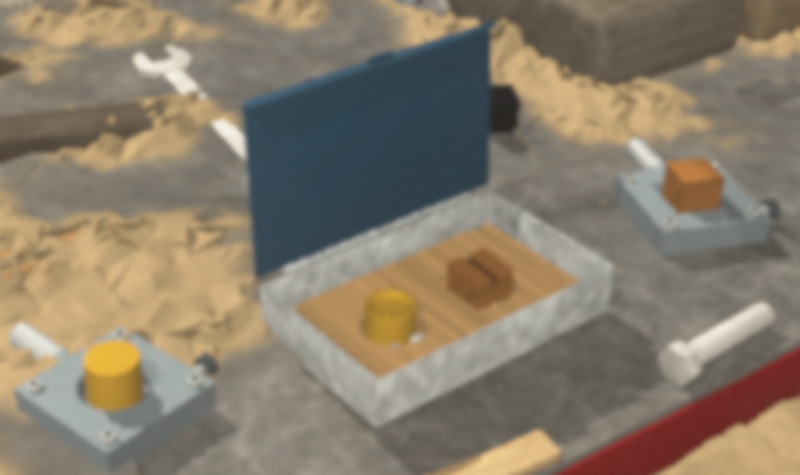

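All four blocks stand in their new seats (crop: round (112,375) and (390,315), square (480,277) and (693,185)). Now the arm goes over behind the lid.

Request:
move_arm(targets=[[[0.2,0.06,0,0],[0.3,0.09,0,0],[0.35,0.1,0,0],[0.35,0.1,0,0],[0.35,0.1,0,0],[0.23,0.063,0,0],[0,0,0,0],[0,0,0,0]]])

```text
t: 36.8
position: [0.6483, 0.0702, 0.2568]
ee_rot: [1.0, 0.024, -0.001, -0.0]
ft_force: [-0.2, 0.3, 0.4]
opening: -0.0001
grasp_force: 0.0
```

Request:
move_arm(targets=[[[0,0,0.2,0],[0,0,0.3,0],[0,0,0.3,0],[0,0,0.3,0],[0,0,0.2,0],[0,0,0.1,0],[0,0,0,0],[0,0,0,0]]])

```text
t: 37.6
position: [0.6488, 0.0703, 0.1473]
ee_rot: [1.0, 0.024, 0.001, -0.0]
ft_force: [-0.3, -0.6, 0.3]
opening: 0.0001
grasp_force: 0.0
```

```bash
python3 go.py .54 .068 .145 2.7;python3 - <<'E'
from h import *
for n in ("scene","top"):
    p,d=r.camera(n);P=cloud(n,d);h=cv2.cvtColor(p,cv2.COLOR_RGB2HSV)
    m=(h[...,1]>130)&(h[...,0]<30)&(np.abs(P[...,0]-.5043)<.03)&(np.abs(P[...,1]-.1045)<.03)&(P[...,2]>.021)&(P[...,2]<.04)
    Q=P[m];rc=cv2.minEnclosingCircle((Q[:,:2]*1000).astype(np.float32));print(n,m.sum(),np.round(rc[0],1),round(rc[1],1),np.round(np.percentile(Q[:,2],[5,50,95]),4))
E
```

```text
pos [0.6488 0.0703 0.1473] psi 2.74 open 0.0001 t 37.6 tips 0.017 F [-0.3 -0.6  0.3] g 0.0
shift [-1.36  -0.035  0.029] turn 0.001
scene 277 [506.4 104.3] 19.1 [0.022  0.0259 0.0292]Traceback (most recent call last):
  File "<stdin>", line 5, in <module>
    return _quantile_unchecked(
        a, q, axis, out, overwrite_input, method, keepdims, weights)
    return _ureduce(a,
                    func=_quantile_ureduce_func,
    ...<5 lines>...
                    overwrite_input=overwrite_input,
                    method=method)
    r = func(a, **kwargs)
    result = _quantile(arr,
                       quantiles=q,
    ...<2 lines>...
                       out=out,
                       weights=wgt)
    slices_having_nans = np.isnan(arr[-1, ...])
                                  ~~~^^^^^^^^^
IndexError: index -1 is out of bounds for axis 0 with size 0
```

Request:
move_arm(targets=[[[-0.13,0,0,0],[-0.13,0,0,0],[-0.13,0,0,0],[-0.12,0,0,0],[-0.12,0,0,0],[-0.1,0,0,0],[-0.1,0,0,0],[-0.1,0,0,0]]])

```text
t: 38.5
position: [0.5738, 0.0666, 0.1461]
ee_rot: [1.0, 0.024, 0.0, -0.0]
ft_force: [0.1, -1.3, -0.4]
opening: 0.0001
grasp_force: 0.3
```

Request:
move_arm(targets=[[[-0.1,0,0,0],[-0.1,0,0,0],[-0.1,0,0,0],[-0.1,0,0,0],[-0.1,0,0,0],[-0.1,0,0,0],[-0.1,0,0,0],[0,0,0,0]]])

```text
t: 39.3
position: [0.5174, 0.064, 0.1461]
ee_rot: [1.0, 0.024, 0.0, -0.0]
ft_force: [1.0, 0.2, 0.1]
opening: 0.0002
grasp_force: 0.0
```

```bash
python3 go.py .52 .068 .145 2.7;python3 - <<'E'
from h import *
p,d=r.camera("scene")
cv2.imwrite("pics/a8.png",cv2.resize(p[120:350,180:500,::-1],(800,575),interpolation=cv2.INTER_CUBIC))
E
```

```text
pos [0.5174 0.064  0.1461] psi 2.74 open 0.0002 t 39.3 tips 0.017 F [1.  0.2 0.1] g 0.0
shift [ 0.034 -0.049  0.013] turn 0.0
```

View pics/a8.png

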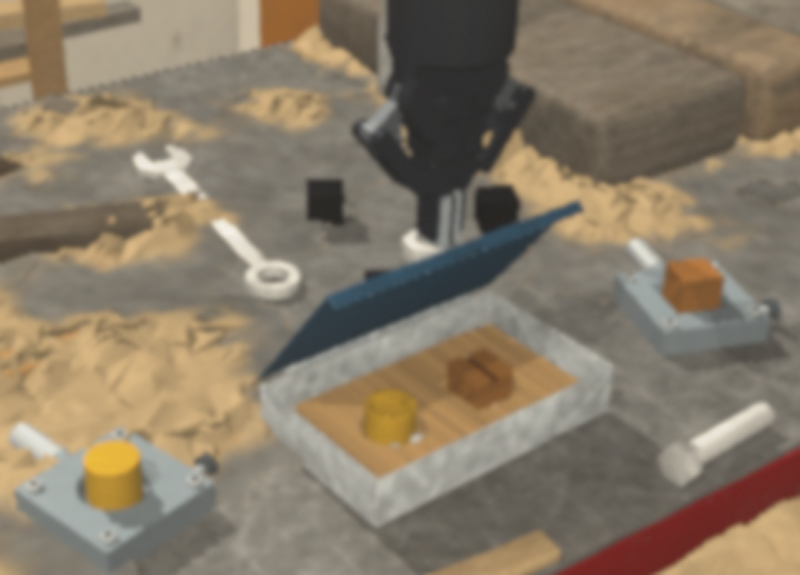

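The lid is tipping forward past the fingers, on its way down. I'll clear the arm upward and check.

Request:
move_arm(targets=[[[-0.1,0,0,0],[0,0,-0.1,0],[0,0,-0.3,0],[0,0,-0.4,0],[0,0,-0.3,0],[0,0,0,0],[0,0,0,0],[0,0,0,0]]])

```text
t: 40.15
position: [0.5099, 0.0636, 0.2327]
ee_rot: [1.0, 0.024, -0.001, 0.0]
ft_force: [-0.5, 0.0, -0.1]
opening: 0.0002
grasp_force: 0.0
```

Request:
move_arm(targets=[[[0,0,0,0],[0,0,0,0],[0,0,0,0],[0,0,0,0],[0,0,0,0],[0,0,0,0],[0,0,0,0],[0,0,0,0]]])

```text
t: 40.95
position: [0.5103, 0.0636, 0.2339]
ee_rot: [1.0, 0.024, 0.0, 0.0]
ft_force: [0.7, -0.2, -0.0]
opening: 0.0001
grasp_force: 0.0
```

```bash
python3 - <<'E'
from h import *
p,d=r.camera("scene");P=cloud("scene",d)
for X in((.46,.07,.039),(.5,.0,.039),(.5,.13,.039),(.55,.07,.039),(.539,.285,.042),(.5035,-.168,.042)):
    u,v=proj("scene",np.array(X)).astype(int);print(X,u,v,np.round(np.median(P[v-2:v+3,u-2:u+3].reshape(-1,3),0),4))
cv2.imwrite("pics/a9.png",cv2.resize(p[120:350,180:500,::-1],(800,575),interpolation=cv2.INTER_CUBIC))
E
```

```text
(0.46, 0.07, 0.039) 371 282 [0.4626 0.0711 0.0392]
(0.5, 0.0, 0.039) 388 257 [0.5012 0.0008 0.0392]
(0.5, 0.13, 0.039) 325 282 [0.5019 0.1299 0.0391]
(0.55, 0.07, 0.039) 337 256 [0.5516 0.0707 0.0391]
(0.539, 0.285, 0.042) 224 302 [0.54   0.285  0.0421]
(0.5035, -0.168, 0.042) 457 227 [ 0.5061 -0.1687  0.0427]
```

View pics/a9.png

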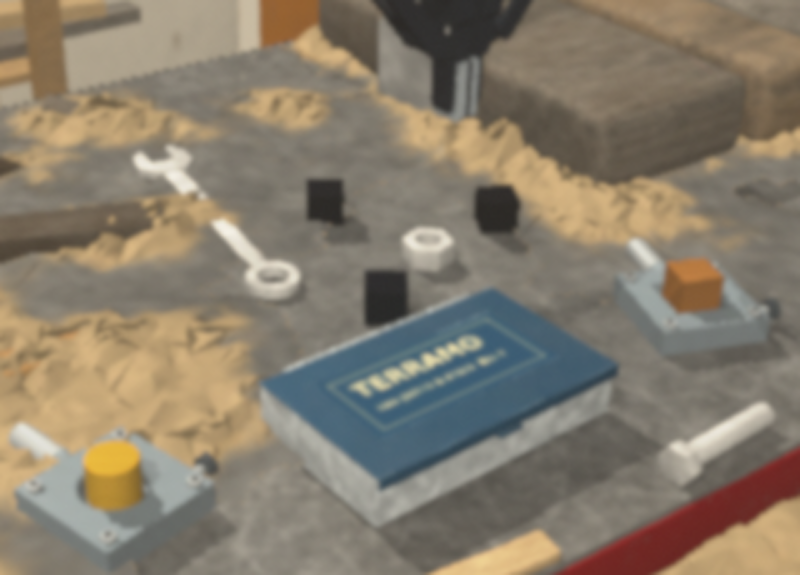

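The lid lies flat at 39 mm, both new blocks sit at 42 mm in their holders, and the arm is clear.

```bash
python3 -c "
from cell import r
print(r.job_done())"
```

```text
the job is handed in; nothing more can be done
None
```

I swapped all four blocks into their seats, shut the tin's lid and handed the job in at about 41 s; camera depth readings show every block fully down and the lid flat, but the hand-in call did not return a verdict.

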